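Shut off the press air in the shoemaker's valve box

ROBOT

A 7-joint arm with a two-finger parallel gripper is mounted at the origin on the work surface. World frame = base frame: x ahead of the robot, y to its left, z up, the work surface at z = 0. Lengths are in m, angles in rad, forces in N, time in s.
With the tool pointing down it reaches from about 0.35 to 0.9 m from the base axis. Payload 8.1 kg.
Tool frame: the origin (TCP) lies at the very end of the fingers, on their centre line; the grasp point (between the pads) lies 19 mm behind it (arm.grasp_offset is the distance from the TCP to the grasp point, in m); z points along the fingers, y is the direction in which the jaws open and shut (so a half turn about z gives the same grasp; the last joint's range is limited). The gripper opens to 92 mm and grips with 3 to 60 N. Pads are 19 mm wide; open, the fingers measure 130 mm over their backs; the gripper's body (75 mm by 190 mm) begins 47 mm behind the grasp point.
Start: joints at [-1.437, 0.434, 0.025, 1.573, -0.012, 1.134, -0.075], TCP at [0.147, 0.608, 0.19] pointing down, gripper open.
Joint ranges: [-2.62, 2.62], [-0.44, 2.09], [-1.27, 1.32], [0.08, 2.57], [-1.32, 4.46], [0.12, 2], [-2.74, 2.74]. Speed limits (rad/s): [2.22, 2.22, 3.01, 3.01, 3.14, 3.14, 3.14].

INTERFACE

Orientations are given as a rotation vector (axis times angle).
In Python, from cell import arm, eyes, workorder gives the robot as it stands.
- The arm moves only by the shell command python3 -m inch 'ROWS' [FORCE]. ROWS is JSON, a list that holds one entry, the list of rows, each a list of 5 numbers: the closure, from 0 (fully open) to 1 (shut), then the shift along the tool's x, y, z in mm, then the turn about the tool's z in degrees. A call has 1 to 12 rows; each row shifts and turns the pose as measured when the row begins, along the tool's axes as they then stand; what a row does not reach is not made up. A row lasts 1/10 s, in which the tool goes at most 50 mm and 8.59 degrees, less where a joint would pass 70% of its speed; a pose out of reach is approached as far as the arm can. A call with a gripper value outside its range is refused whole. The fingers move at their own pace and stop on an object; FORCE is the grip in N (left out, the last holds). Time passes only in rows, so rows that do not move let the fingers close. It gives the time, the measured TCP pose, the force and the opening at its end, in the units of the state.
- arm.observe(): the state, without advancing time (a new reading comes with each control period).
- eyes.get_image(name): name is "scene" or "top" or "wrist"; returns a dict with "frame" (420x560x3 uint8, blue, green, red), "intrinsics" (3x3 intrinsics, pixels), "rvec" (rotation vector, rad) and "tvec" (3), from world to camera coordinates, as OpenCV has them; the wrist camera has in their place "T_tool_cam" (4x4, takes a point from camera to tool coordinates, whose origin is the TCP and whose axes are the flange's). Camera axes: x right, y down, z forward; pixel columns grow to the right and rows downward; lengths in m; the calibration is good to about 2 mm. A picture is of the moment at which its call begins: read the wrist's pose just before it. There is no depth.
- workorder.sign_off(): hands the job in, once; it reports no verdict.
The state is a dict: "clock": time; "joints": joint angles; "dq": joint speeds; "joint_efforts": joint torques, N m; "position": TCP position; "ee_rot": TCP orientation; "force": force on the tool from outside, world axes, zero at the start; "ft_torque": the same for the moment, N m; "width": opening from 0.0 (shut) to 1.0 (fully open).
Only numpy, scipy, OpenCV 4.12 (cv2) and the standard library are available. Lean on these libraries where they do the work, as an engineer would, in place of code of your own. Each camera call takes 0.05 s, during which the arm holds its last target.

TASK

Shut off the air to the sole press: with the fingertips, push the blue cover of the grey valve box along its rails, away from the well, until the whole well stands open, then push the red handle round clockwise until it lies square across its pipe. Push gently, never lift or grip the cover or the handle, and leave the cover lying between its rails. Leave the black handle as it is and do not disturb the spool, the jar or the tin.

Things in the scene. Friction and masses are not known exactly. Their poses are not given: they have to be found in the camera images.
- box: Grey valve box fixed on the bench, 300 (x) x 400 (y) x 85 mm high. Origin: centre of its underside, on the bench; z up. Its -y half is an open well, its +y half a closed deck 85 mm high. Rails 7 mm wide run along both x edges on top (tops at 95 mm); an end stop as high lies at the +y end (inner face y = 190 mm).
- well (a point): Centre of the well's mouth, 85 mm above the bench, at box y = -105 mm. The well is 264 (x) x 170 (y) mm inside, from box y = -190 to -20 mm, floor 6 mm above the bench. Two valves stand in it side by side in x, in either order.
- cover: Loose blue plate, 280 (x) x 185 (y) x 6 mm, 0.2 to 0.5 kg, flat on the box between the rails (3 mm play each side). Origin: centre of its underside, 85 mm above the bench; axes as the box's. Covering the well it is at box y = -102 mm (starts up to 25 mm further to +y); pushed to +y it meets the end stop at box y = +97 mm. The well is fully open from y = +73 mm.
- ledge (a point): Centre of the upright push face of the cover's white thumb ledge, at cover x = 0, y = -4 mm, 105 mm above the bench. The face looks to -y, is 100 mm long in x and reaches from the plate's top (91 mm) to 119 mm above the bench. The ledge's other side slopes down to the plate: it is for pushing to +y.
- red_handle (a joint): Angle of the red (marked) valve handle, rad: 0 = open, handle along its pipe, pointing to box +y; grows clockwise seen from above; 1.57 = shut, square across, pointing to box +x; stop at 1.70. Starts at 0 to 0.35. Stays where left (needs about 2 to 3 N near its end).
- red_pivot (a point): Point on the red handle's vertical pivot axis, at the handle's top face, 74 mm above the bench. In the box it lies at y = -145 mm and x = -75 or +35 mm.
- red_tip (a point): Centre of the free end of the red handle, at its top face, 78 mm from the pivot. The handle is a straight red bar 16 mm wide and 14 mm tall (60 to 74 mm above the bench); nothing is under it but the valve body and pipe, topping out at 45 mm.
- black_handle (a joint): Angle of the other, black valve handle, same meaning; leave it (starts at 0 to 0.2).
- black_pivot (a point): As red_pivot, for the black handle.
- black_tip (a point): Free end of the black handle, same shape as the red.
- spool: Loose cork-coloured twine spool, 52 mm wide, 72 mm high, standing on the bench by the box's -y end; origin under its centre.
- jar: Loose jar with a brass lid, 60 mm wide, 85 mm high, standing by the box's +y end; origin under its centre.
- tin: Loose flat aluminium eyelet tin, 56 mm wide, 32 mm high, standing by the box's -y end; origin under its centre.

How it is judged:
By the outcome, as a careful person would: the job done as asked, in the order asked, and still so for the second after the job is handed in, with the robot touching nothing.
It also fails if it takes over 51 s, if anything falls off the work surface, if the arm or the gripper's body presses on something with over 40 N, if the wrist force passes 120 N, or if a joint passes its speed limit or range.

## Working session

There is one attempt and no reset: what is moved stays moved. The work goes in short steps, Python scripts to look and compute and a shell command to move; the robot and the scene stay as the last step left them, time stands still between calls to the robot, and variables do not carry over. Pictures are saved under pics/ and viewed, and the job is handed in when it is done.

```bash
ls; mkdir -p pics; python3 - <<'E'
from cell import arm,eyes
import cv2
s=arm.observe();print({k:(v if isinstance(v,(int,float)) else [round(float(x),3) for x in v]) for k,v in s.items()})
for n in("scene","top","wrist"):
    d=eyes.get_image(n);cv2.imwrite(f"pics/{n}0.png",d["frame"]);print(n,{k:v for k,v in d.items() if k!="frame"})
E
```

```text
pics
{'clock': 0.0, 'joints': [-1.437, 0.435, 0.025, 1.574, -0.012, 1.134, -0.075], 'dq': [-0.001, 0.0, -0.0, -0.0, -0.0, 0.001, 0.0], 'joint_efforts': [-0.0, -66.787, 0.985, -31.446, -0.061, 0.043, 0.0], 'position': [0.147, 0.607, 0.189], 'ee_rot': [-0.371, -3.12, 0.003], 'force': [0.563, 0.056, 0.038], 'ft_torque': [0.08, -0.033, -0.038], 'width': 0.9979610410532632}
scene {'intrinsics': array([[528.67535659,   0.        , 286.83982438],
       [  0.        , 528.67535659, 215.14854203],
       [  0.        ,   0.        ,   1.        ]]), 'rvec': array([ 2.2553912 ,  0.95324198, -0.36335298]), 'tvec': array([-0.37089538, -0.19834969,  1.57254433])}
top {'intrinsics': array([[409.9422209 ,   0.        , 280.75032692],
       [  0.        , 409.9422209 , 209.2597224 ],
       [  0.        ,   0.        ,   1.        ]]), 'rvec': array([ 2.20765021, -2.16000544,  0.08141534]), 'tvec': array([0.02973306, 0.54006711, 1.01775853])}
wrist {'intrinsics': array([[306.33568838,   0.        , 281.14940991],
       [  0.        , 306.33568838, 208.63330748],
       [  0.        ,   0.        ,   1.        ]]), 'T_tool_cam': array([[ 9.81592847e-05, -9.58502421e-01, -2.85084372e-01,
         7.75916432e-02],
       [ 9.99999973e-01,  3.38648343e-05,  2.30457236e-04,
         1.35256802e-03],
       [-2.11239483e-04, -2.85084387e-01,  9.58502398e-01,
        -1.95259222e-01],
       [ 0.00000000e+00,  0.00000000e+00,  0.00000000e+00,
         1.00000000e+00]])}
```

View pics/scene0.png

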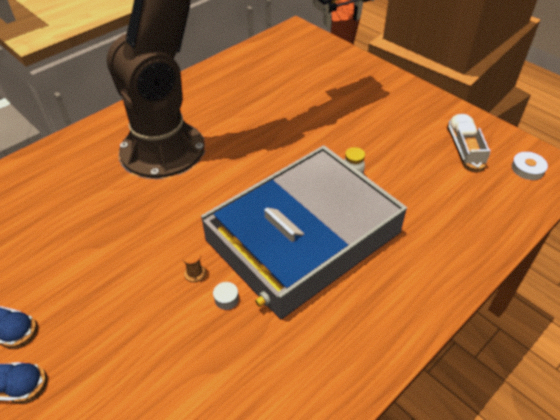

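View pics/top0.png

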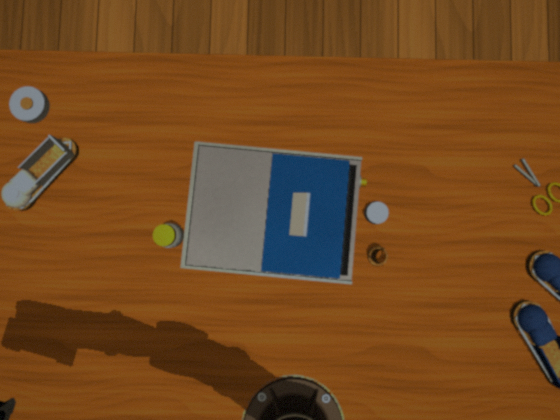

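View pics/wrist0.png

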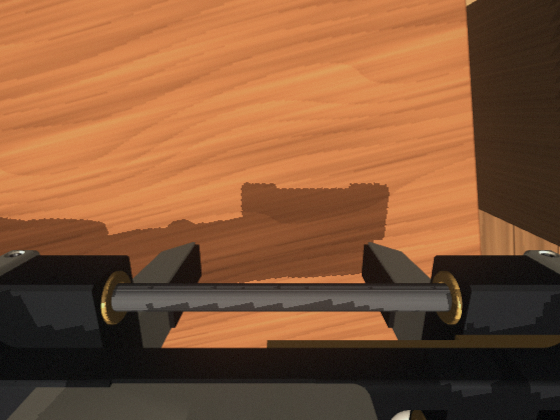

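Top view: the box corners are near (196,143), (361,157), (351,283) and (182,268). The well end with the pipe stub (363,183) is on the right, and the ledge is near (299,214). I'll enlarge it to refine these.

```bash
python3 - <<'E'
import cv2
f=cv2.imread("pics/top0.png");cv2.imwrite("pics/c0.png",cv2.resize(f[130:300,150:410],None,fx=3,fy=3,interpolation=cv2.INTER_CUBIC))
E
```

```text
(no output)
```

View pics/c0.png

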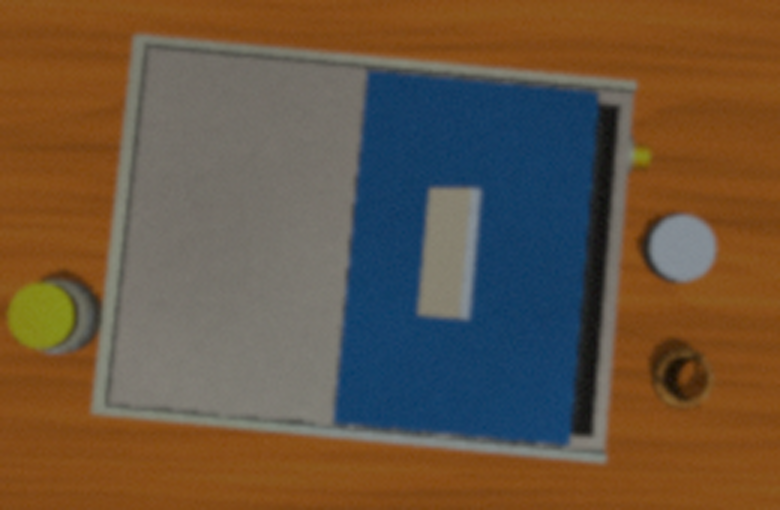

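```bash
cat > h.py <<'E'
import numpy as np,cv2
from scipy.optimize import least_squares
from scipy.spatial.transform import Rotation as R
TOP=dict(K=np.array([[409.9422209,0,280.75032692],[0,409.9422209,209.2597224],[0,0,1]]),r=np.array([2.20765021,-2.16000544,0.08141534]),t=np.array([0.02973306,0.54006711,1.01775853]))
SC=dict(K=np.array([[528.67535659,0,286.83982438],[0,528.67535659,215.14854203],[0,0,1]]),r=np.array([2.2553912,.95324198,-.36335298]),t=np.array([-.37089538,-.19834969,1.57254433]))
def unproj(c,uv,z):
    M=R.from_rotvec(c['r']).as_matrix();uv=np.atleast_2d(uv)
    d=np.c_[uv,np.ones(len(uv))]@np.linalg.inv(c['K']).T@M
    o=-M.T@c['t'];return o+d*((z-o[2])/d[:,2])[:,None]
def proj(c,P): return cv2.projectPoints(np.atleast_2d(np.float64(P)),c['r'],c['t'],c['K'],None)[0][:,0]
def fit(loc,w):
    # world xy = p + Rot*loc
    f=lambda q:((np.c_[loc[:,0]*np.cos(q[2])-loc[:,1]*np.sin(q[2]),loc[:,0]*np.sin(q[2])+loc[:,1]*np.cos(q[2])]+q[:2])-w[:,:2]).ravel()
    s=least_squares(f,[*w[:,:2].mean(0),0]);return s.x,s.fun
def b2w(q,p):
    p=np.atleast_2d(np.float64(p));c,s=np.cos(q[2]),np.sin(q[2])
    return np.c_[p[:,0]*c-p[:,1]*s+q[0],p[:,0]*s+p[:,1]*c+q[1],p[:,2:]]
def w2b(q,p):
    p=np.atleast_2d(np.float64(p));c,s=np.cos(q[2]),np.sin(q[2]);d=p[:,:2]-q[:2]
    return np.c_[d[:,0]*c+d[:,1]*s,-d[:,0]*s+d[:,1]*c,p[:,2:]]
E
python3 - <<'E'
from h import *
np.set_printoptions(precision=4,suppress=True)
cr=lambda a:(np.array(a)+.5)/3-.5+[150,130]
b=cr([(135,36),(637,81),(606,462),(92,414)])
loc=np.array([(.15,.2),(.15,-.2),(-.15,-.2),(-.15,.2)])
W=unproj(TOP,b,.095);q,e=fit(loc,W);print(q,e)
c=unproj(TOP,cr([(366,70),(598,92),(570,445),(334,424)]),.091);print(w2b(q,c))
l=unproj(TOP,cr([(482,187),(470,320)]),.119);print('ledge top',w2b(q,l))
for n,p,z in(('spool',(682,372),.072),('tin',(682,247),.032),('jar',(41,315),.085)):
    print(n,unproj(TOP,cr([p]),z),w2b(q,unproj(TOP,cr([p]),z)))
# check in scene
o=proj(SC,b2w(q,np.c_[loc,np.full(4,.095)]));print(o)
E
```

```text
[ 0.5276  0.0616 -0.0711] [ 0.0011  0.0009  0.0001 -0.0002 -0.0007 -0.0007 -0.0005  0.    ]
[[ 0.1396  0.0144  0.091 ]
 [ 0.1391 -0.1704  0.091 ]
 [-0.1393 -0.1711  0.091 ]
 [-0.1401  0.0129  0.091 ]]
ledge top [[ 0.0517 -0.0837  0.119 ]
 [-0.0504 -0.0835  0.119 ]]
spool [[ 0.4342 -0.1904  0.072 ]] [[-0.0752 -0.2579  0.072 ]]
tin [[ 0.5368 -0.1994  0.032 ]] [[ 0.0277 -0.2596  0.032 ]]
jar [[0.4683 0.3173 0.085 ]] [[-0.0773  0.2509  0.085 ]]
[[406.0513 206.3694]
 [279.403  296.2882]
 [199.8304 215.1022]
 [322.5028 144.34  ]]
```

```bash
cat >> h.py <<'E'
Q=np.array([.5276,.0616,-.0711])
def go(box,z,yaw_box=None):
    from cell import arm
    s=arm.observe();p=np.array(s['position']);M=R.from_rotvec(s['ee_rot']).as_matrix()
    t=b2w(Q,[[*box,z]])[0];d=M.T@(t-p)*1000
    ya=np.degrees(np.arctan2(M[1,1],M[0,1]))-np.degrees(Q[2])
    print('t %.2f'%s['clock'],'box',w2b(Q,p[None])[0].round(4),'tool shift mm',d.round(1),'tool-y angle in box deg %.1f'%ya,'tilt',M[:,2].round(3),'F',np.round(s['force'],1),'w %.2f'%s['width'],'j',np.round(s['joints'],2))
E
python3 -c "
from h import *
go((0,-.125),.19)"
```

```text
t 0.15 box [-0.4188  0.5171  0.1893] tool shift mm [-519.  -564.1    0. ] tool-y angle in box deg 80.5 tilt [-0.    -0.001 -1.   ] F [-0.4  0.5 -0. ] w 1.00 j [-1.44  0.44  0.02  1.57 -0.01  1.13 -0.08]
```

```bash
python3 -m inch '[[[0.5,-33,-36,0,0],[0.5,-33,-36,0,0],[0.5,-33,-36,0,0],[0.5,-33,-36,0,0],[0.5,-33,-36,0,0],[0.5,-33,-36,0,0],[0.5,-33,-36,0,0],[0.5,-33,-36,0,0],[0.5,-33,-36,0,0],[0.5,-33,-36,0,0]]]'; python3 -c "
from h import *
go((0,-.125),.19)"
```

```text
clock: 1.15
position: [0.3839, 0.174, 0.1864]
ee_rot: [-0.352, -3.119, 0.0]
force: [0.7, 0.4, 0.3]
width: 0.502
t 1.15 box [-0.1513  0.1019  0.1864] tool shift mm [-184.2 -201.    -4. ] tool-y angle in box deg 81.2 tilt [-0.003  0.    -1.   ] F [0.7 0.4 0.3] w 0.50 j [-0.8   0.1   0.28  2.06 -0.03  0.99  0.84]
```

```bash
python3 -m inch '[[[0.5,0,0,0,8.5],[0.5,0,0,0,8.5],[0.5,0,0,0,8.5],[0.5,0,0,0,8.5],[0.5,0,0,0,8.5],[0.5,0,0,0,8.5],[0.5,0,0,0,8.5],[0.5,0,0,0,8.5],[0.5,0,0,0,8.5],[0.5,0,0,0,4]]]'; python3 -c "
from h import *
go((0,-.125),.19)"
```

```text
clock: 2.15
position: [0.3861, 0.1639, 0.1859]
ee_rot: [-2.312, -2.125, 0.006]
force: [-0.1, -0.3, -0.2]
width: 0.504
t 2.15 box [-0.1485  0.092   0.1859] tool shift mm [-215.   151.3   -4.1] tool-y angle in box deg -0.7 tilt [-0.003 -0.002 -1.   ] F [-0.1 -0.3 -0.2] w 0.50 j [-0.89  0.09  0.4   2.07 -0.04  0.99 -0.56]
```

```bash
python3 -m inch '[[[0.5,-36,25,0,-0.1],[0.5,-36,25,0,-0.1],[0.5,-36,25,0,-0.1],[0.5,-36,25,0,-0.1],[0.5,-36,25,0,-0.1],[0.5,-36,25,0,-0.1],[0.5,0,0,0,0]]]'; python3 -c "
from h import *
from cell import eyes
go((0,-.112),.100)
cv2.imwrite('pics/w1.png',eyes.get_image('wrist')['frame']);cv2.imwrite('pics/s1.png',cv2.resize(eyes.get_image('scene')['frame'][100:340,150:450],None,fx=2.5,fy=2.5))"
```

```text
clock: 2.85
position: [0.5225, -0.0701, 0.1855]
ee_rot: [2.296, 2.144, -0.005]
force: [-0.1, -0.8, -0.9]
width: 0.502
t 2.85 box [ 0.0042 -0.1317  0.1855] tool shift mm [19.9 -4.  85.5] tool-y angle in box deg 0.1 tilt [-0.002 -0.002 -1.   ] F [-0.1 -0.8 -0.9] w 0.50 j [-0.43  0.3   0.59  1.85 -0.19  1.05  0.17]
```

View pics/w1.png

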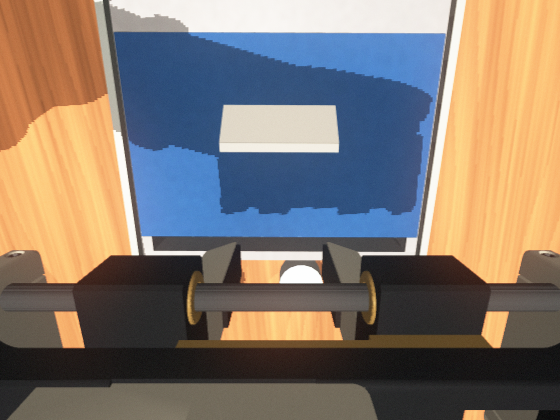

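View pics/s1.png

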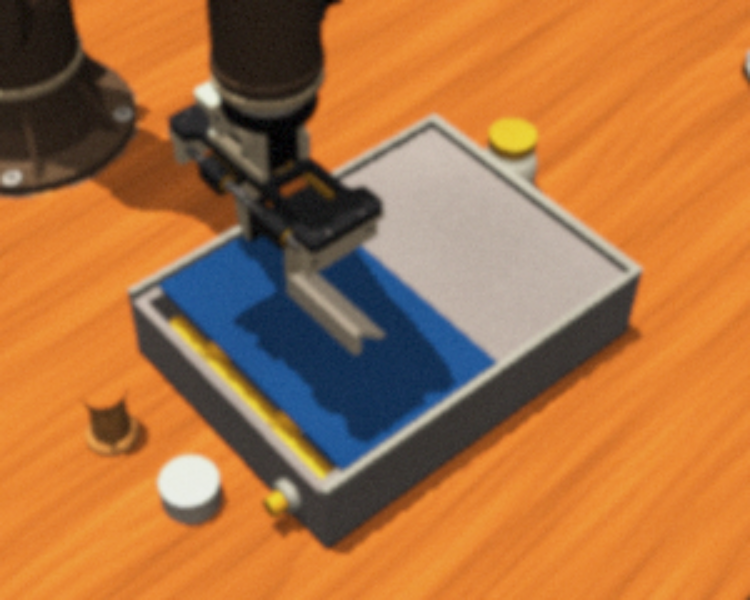

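The ledge face is at wrist pixels (220–338,150), centred ahead of the open fingers. I'll go down behind it.

```bash
python3 -m inch '[[[0.5,2,-1,25,0],[0.5,2,-1,25,0],[0.5,2,-1,20,0],[0.5,2,-1,12,0],[0.5,2,0,3,0],[0.5,0,0,0,0]]]'; python3 -c "
from h import *
go((0,-.092),.102)"
```

```text
clock: 3.55
position: [0.5145, -0.045, 0.0976]
ee_rot: [-2.275, -2.155, 0.0]
force: [-0.9, 0.8, 0.8]
width: 0.499
t 3.55 box [-0.0055 -0.1073  0.0976] tool shift mm [15.2  5.7 -4.4] tool-y angle in box deg 1.0 tilt [-0.006  0.006 -1.   ] F [-0.9  0.8  0.8] w 0.50 j [-0.41  0.39  0.53  1.97 -0.27  0.85  0.22]
```

```bash
python3 -m inch '[[[0.5,4,2,-1,0.5],[0.5,4,1,-1,0.5],[0.5,4,1,-1,0],[0.5,4,0,0,0],[0.5,5,0,0,0],[0.5,5,0,0,0],[0.5,5,0,0,0],[0.5,5,0,0,0]]]'; python3 -c "
from h import *
go((0,.075),.102)"
```

```text
clock: 4.35
position: [0.5239, -0.0061, 0.1042]
ee_rot: [-2.297, -2.136, -0.007]
force: [0.0, 0.2, 0.1]
width: 0.498
t 4.35 box [ 0.0011 -0.0678  0.1042] tool shift mm [142.8  -1.4   3.2] tool-y angle in box deg -0.1 tilt [-0.     0.007 -1.   ] F [0.  0.2 0.1] w 0.50 j [-0.49  0.39  0.54  1.96 -0.27  0.86  0.12]
```

```bash
python3 -c "
from h import *
from cell import eyes
cv2.imwrite('pics/w2.png',eyes.get_image('wrist')['frame'])"
```

```text
(no output)
```

View pics/w2.png

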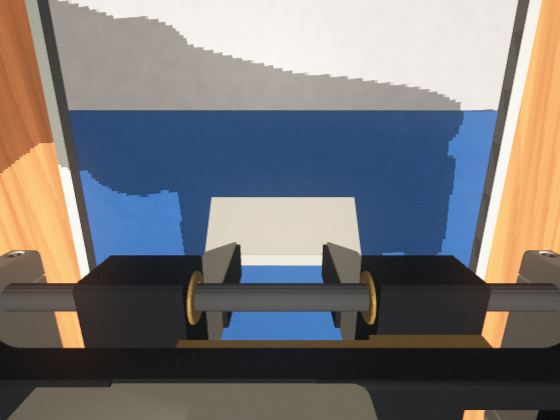

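The fingers are in contact with the ledge (208–358,262) and square to it. I'll keep pushing.

```bash
python3 -m inch '[[[0.5,6,0,0.5,0],[0.5,6,0,0.5,0],[0.5,7,0,0.5,0],[0.5,7,0,0.5,0],[0.5,7,0,0,0],[0.5,7,0,0,0],[0.5,7,0,0,0],[0.5,7,0,0,0],[0.5,7,0,0,0],[0.5,7,0,0,0],[0.5,7,0,0,0]]]'; python3 -c "
from h import *
go((0,.075),.102)"
```

```text
clock: 5.5
position: [0.5296, 0.0762, 0.1023]
ee_rot: [-2.296, -2.136, -0.006]
force: [-0.2, 0.7, -0.7]
width: 0.502
t 5.50 box [0.0009 0.0147 0.1023] tool shift mm [60.3 -1.   0.8] tool-y angle in box deg -0.1 tilt [-0.001  0.007 -1.   ] F [-0.2  0.7 -0.7] w 0.50 j [-0.63  0.41  0.52  1.93 -0.27  0.87 -0.03]
```

```bash
python3 -m inch '[[[0.5,6,0,0,0],[0.5,6,0,0,0],[0.5,6,0,0,0],[0.5,6,0,0,0],[0.5,6,0,0,0],[0.5,5,0,0,0],[0.5,4,0,0,0],[0.5,3,0,0,0],[0.5,0,0,0,0]]]'; python3 -c "
from h import *
from cell import eyes
go((0,.075),.102)
cv2.imwrite('pics/t3.png',cv2.resize(eyes.get_image('top')['frame'][130:300,150:410],None,fx=3,fy=3,interpolation=cv2.INTER_CUBIC))
cv2.imwrite('pics/s3.png',cv2.resize(eyes.get_image('scene')['frame'][100:340,150:450],None,fx=2.5,fy=2.5))"
```

```text
clock: 6.4
position: [0.5329, 0.1229, 0.1026]
ee_rot: [-2.295, -2.137, -0.006]
force: [0.4, 0.7, -0.4]
width: 0.497
t 6.40 box [0.0009 0.0615 0.1026] tool shift mm [13.5 -0.9  0.7] tool-y angle in box deg 0.0 tilt [-0.001  0.007 -1.   ] F [ 0.4  0.7 -0.4] w 0.50 j [-0.7   0.43  0.51  1.9  -0.28  0.88 -0.11]
```

View pics/t3.png

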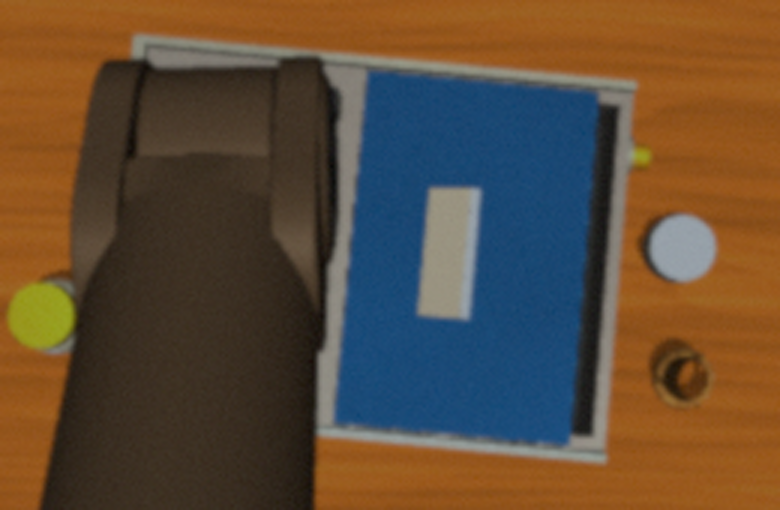

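View pics/s3.png

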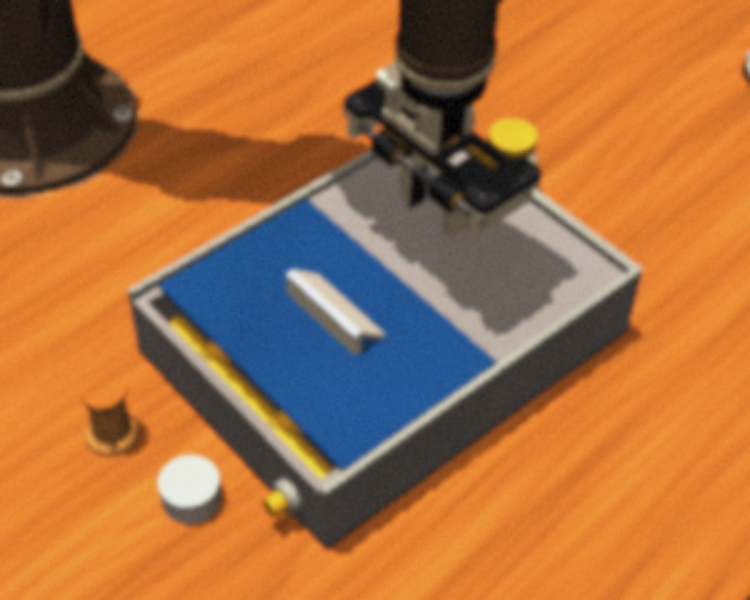

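The cover did not move: its edges and the ledge are at the same pixels as before, and the fingers passed over the ledge with no force. I'll check the TCP height against the images.

```bash
python3 - <<'E'
from h import *
from cell import eyes,arm
s=arm.observe();p=np.array(s['position']);M=R.from_rotvec(s['ee_rot']).as_matrix()
f=eyes.get_image('scene')['frame']
T=eyes.get_image('wrist');w=T['frame'].copy();C=np.linalg.inv(T['T_tool_cam'])
big=cv2.resize(f[150:270,270:420],None,fx=5,fy=5,interpolation=cv2.INTER_CUBIC)
for y in(-.023,.023):
  for dz in (0,-.019):
    t=np.array([0,y,dz]);uv=proj(SC,p+M@t)[0];print(y,dz,uv,(uv-[270,150])*5)
    cv2.circle(big,tuple(int(v) for v in (uv-[270,150])*5),4,(0,0,255) if dz==0 else (0,255,0),-1)
    c=C[:3,:3]@t+C[:3,3];u=T['intrinsics']@c;u=u[:2]/u[2];print('w',u);cv2.circle(w,tuple(int(v) for v in u),4,(0,0,255) if dz==0 else (0,255,0),-1)
cv2.imwrite('pics/s4.png',big);cv2.imwrite('pics/w4.png',w)
E
```

```text
-0.023 0 [316.34386279 191.82259775] [231.71931393 209.11298876]
w [247.84814383 237.3613413 ]
-0.023 -0.019 [316.63005529 186.44854682] [233.15027644 182.24273408]
w [244.66447986 248.77257738]
0.023 0 [329.04596569 202.22623342] [295.22982847 261.13116709]
w [315.08880371 237.37951726]
0.023 -0.019 [329.47990702 196.87027745] [297.39953508 234.35138723]
w [318.30402717 248.79368411]
```

View pics/s4.png

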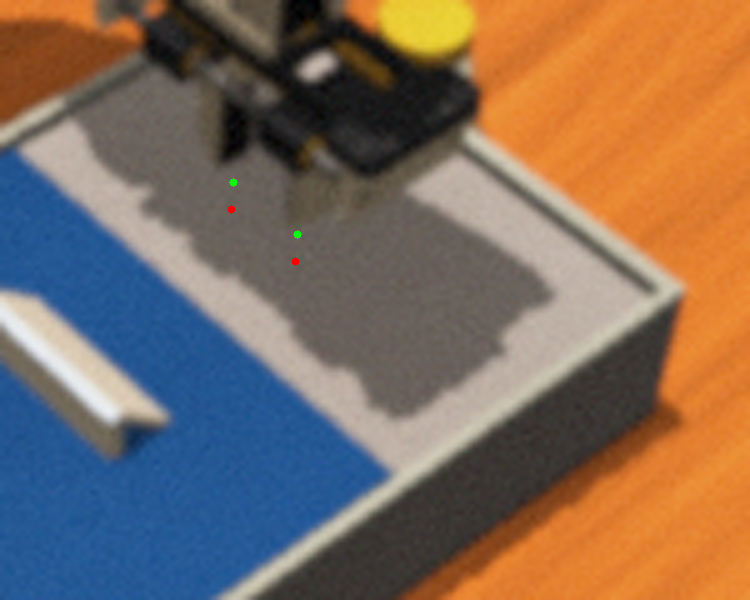

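View pics/w4.png

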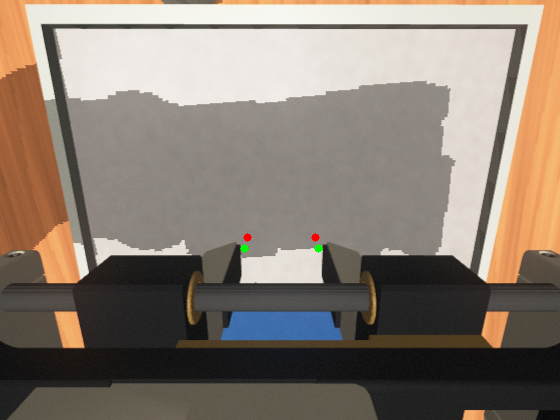

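```bash
python3 - <<'E'
from h import *
from cell import eyes,arm
s=arm.observe();p=np.array(s['position']);M=R.from_rotvec(s['ee_rot']).as_matrix()
T=eyes.get_image('wrist');C=np.linalg.inv(T['T_tool_cam']);w=T['frame'].copy()
P=b2w(Q,[[-.15,.2,.095],[.15,.2,.095],[-.143,.19,.085],[.143,.19,.085],[-.14,.0135,.091],[.14,.0135,.091]])
def pw(dp,dr=np.zeros(3)):
    t=(P-(p+dp))@(R.from_rotvec(dr).as_matrix()@M);c=t@C[:3,:3].T+C[:3,3];u=c@T['intrinsics'].T;return u[:,:2]/u[:,2:]
print(pw(np.zeros(3)).round(1)); print(pw(np.array([0,0,.03])).round(1))
obs=np.array([(28,6),(541,6),(57,29),(512,29)])
r=least_squares(lambda x:(pw(x[:3],x[3:])[:4]-obs).ravel(),np.zeros(6)+1e-6);print(r.x,r.fun.round(1))
r=least_squares(lambda x:(pw(x[:3])[:4]-obs).ravel(),np.zeros(3));print(r.x,r.fun.round(1))
E
python3 - <<'E'
import cv2
f=cv2.imread('pics/w4.png');cv2.imwrite('pics/w4c.png',cv2.resize(f[0:60],(800,86*2)))
E
```

```text
[[ 22.    8.8]
 [538.3   8.1]
 [ 50.1  32.8]
 [510.3  32.2]
 [ 97.1 289.3]
 [463.8 289.5]]
[[ 58.1  24.3]
 [502.5  23.7]
 [ 80.5  44.2]
 [480.2  43.7]
 [117.3 270.8]
 [443.8 270.8]]
[-4.05174909e-03 -9.64732771e-05  1.41838342e-02 -8.82806217e-02
 -3.72357855e-03 -1.15263218e-03] [ 0.3  0.1 -0.2  0.2 -0.4 -0.1  0.3 -0.2]
[-0.00276433 -0.00201378  0.00228603] [ 0.7 -0.1 -0.5 -0.9 -0.8  0.8  0.6  0.2]
```

View pics/w4c.png

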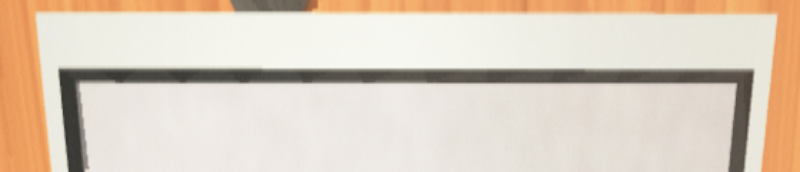

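```bash
python3 - <<'E'
from h import *
from cell import eyes
T=eyes.get_image('wrist');C=np.linalg.inv(T['T_tool_cam']);K=T['intrinsics']
cv2.imwrite('pics/w5.png',cv2.resize(T['frame'][225:345,180:385],None,fx=3.8,fy=3.8,interpolation=cv2.INTER_CUBIC))
w0=cv2.imread('pics/wrist0.png');cv2.imwrite('pics/w0c.png',cv2.resize(w0[225:345,150:420],None,fx=2.9,fy=2.9,interpolation=cv2.INTER_CUBIC))
for y in(.023,.046):
  for x in(.0095,-.0095):
    for z in(0,-.02,-.03,-.04,-.06):
      c=C[:3,:3]@[x,y,z]+C[:3,3];u=K@c;print(y,x,z,(u[:2]/u[2]).round(1))
E
```

```text
0.023 0.0095 0 [315.5 224.3]
0.023 0.0095 -0.02 [319.  235.2]
0.023 0.0095 -0.03 [321.1 241.5]
0.023 0.0095 -0.04 [323.3 248.6]
0.023 0.0095 -0.06 [328.7 265.4]
0.023 -0.0095 0 [314.7 250.2]
0.023 -0.0095 -0.02 [318.  263.3]
0.023 -0.0095 -0.03 [319.9 270.9]
0.023 -0.0095 -0.04 [322.  279.4]
0.023 -0.0095 -0.06 [327.  299.5]
0.046 0.0095 0 [349.6 224.3]
0.046 0.0095 -0.02 [356.6 235.2]
0.046 0.0095 -0.03 [360.6 241.5]
0.046 0.0095 -0.04 [365.1 248.6]
0.046 0.0095 -0.06 [375.9 265.4]
0.046 -0.0095 0 [347.9 250.2]
0.046 -0.0095 -0.02 [354.5 263.3]
0.046 -0.0095 -0.03 [358.3 271. ]
0.046 -0.0095 -0.04 [362.5 279.4]
0.046 -0.0095 -0.06 [372.6 299.5]
```

View pics/w5.png

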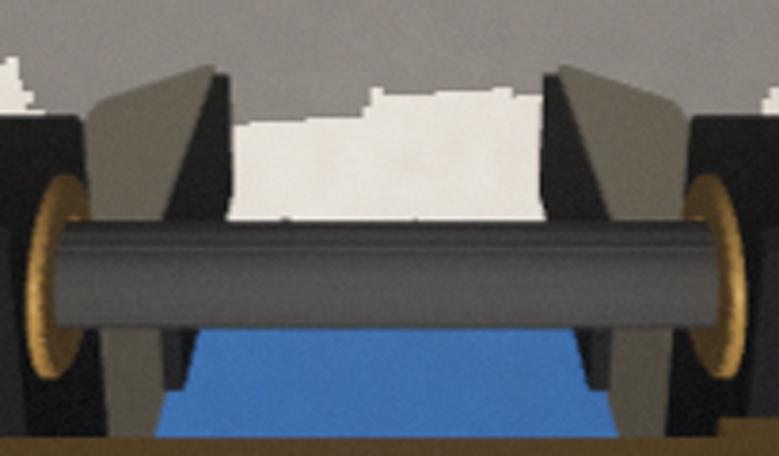

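View pics/w0c.png

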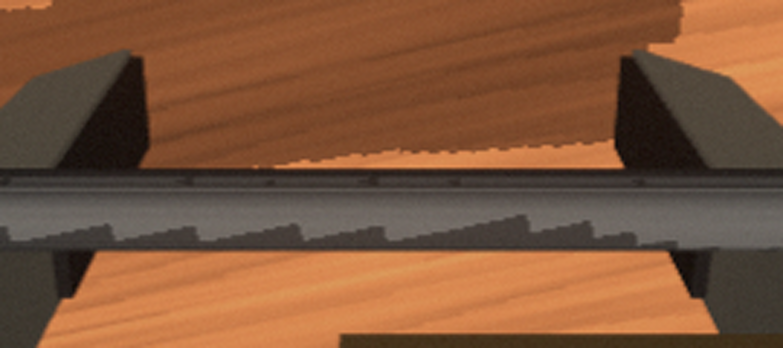

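The camera pose agrees with the box to 2–3 mm, but both wrist and scene views put the real fingertips about 30–35 mm short of the reported TCP. That is why they passed over the ledge. I'll touch the fixed deck lightly here to measure the offset.

```bash
python3 -m inch '[[[0.5,0,0,9,0],[0.5,0,0,9,0],[0.5,0,0,9,0],[0.5,0,0,5,0],[0.5,0,0,2,0],[0.5,0,0,0,0]]]'; python3 -m inch '[[[0.5,0,0,2,0],[0.5,0,0,2,0]]]';python3 -m inch '[[[0.5,0,0,2,0],[0.5,0,0,0,0]]]'
```

```text
clock: 7.3
position: [0.5321, 0.1216, 0.0646]
ee_rot: [-2.296, -2.135, -0.003]
force: [-0.3, -0.1, 0.3]
width: 0.501
clock: 7.5
position: [0.5324, 0.1216, 0.0607]
ee_rot: [-2.296, -2.135, -0.004]
force: [-0.5, 0.6, 0.4]
width: 0.503
clock: 7.7
position: [0.5326, 0.1217, 0.0586]
ee_rot: [-2.297, -2.135, -0.005]
force: [0.2, 0.2, 0.3]
width: 0.5
```

```bash
python3 -m inch '[[[0.5,0,0,2,0],[0.5,0,0,2,0]]]';python3 -m inch '[[[0.5,0,0,2,0],[0.5,0,0,0,0]]]';python3 -m inch '[[[0.5,0,0,1.5,0],[0.5,0,0,0,0]]]'
```

```text
clock: 7.9
position: [0.5329, 0.1219, 0.0548]
ee_rot: [-2.297, -2.136, -0.006]
force: [0.7, -0.6, -1.2]
width: 0.504
clock: 8.1
position: [0.5328, 0.1219, 0.0524]
ee_rot: [-2.296, -2.136, -0.006]
force: [-0.2, 0.1, 0.4]
width: 0.501
clock: 8.3
position: [0.5328, 0.1219, 0.0507]
ee_rot: [-2.297, -2.136, -0.006]
force: [-0.3, 0.3, -1.0]
width: 0.5
```

```bash
python3 -m inch '[[[0.5,0,0,1.5,0],[0.5,0,0,0,0]]]';python3 -m inch '[[[0.5,0,0,1.5,0],[0.5,0,0,0,0]]]';python3 - <<'E'
from h import *
from cell import eyes
cv2.imwrite('pics/s6.png',cv2.resize(eyes.get_image('scene')['frame'][150:270,270:420],None,fx=5,fy=5,interpolation=cv2.INTER_CUBIC))
cv2.imwrite('pics/w6.png',eyes.get_image('wrist')['frame'])
E
```

```text
clock: 8.5
position: [0.5328, 0.122, 0.0491]
ee_rot: [-2.297, -2.136, -0.006]
force: [-0.2, 0.5, 0.3]
width: 0.499
clock: 8.7
position: [0.5332, 0.122, 0.0488]
ee_rot: [-2.296, -2.135, -0.008]
force: [0.4, 0.2, -0.4]
width: 0.5
```

View pics/s6.png

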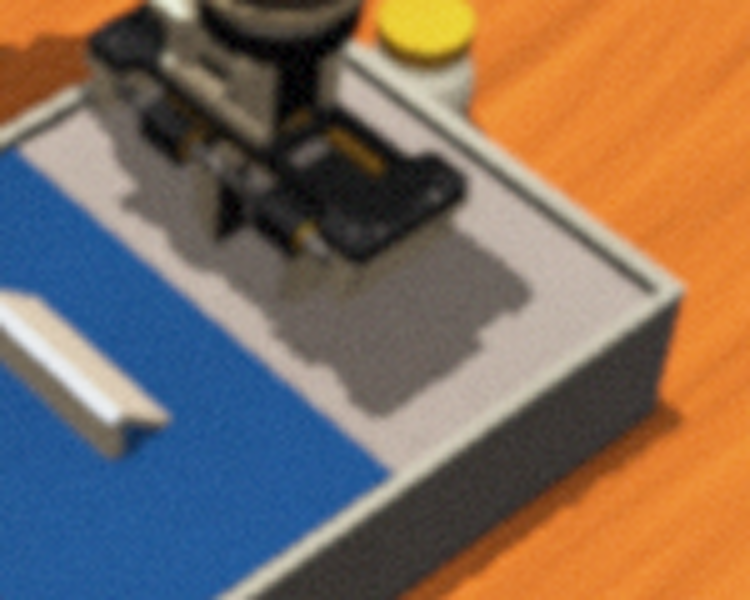

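View pics/w6.png

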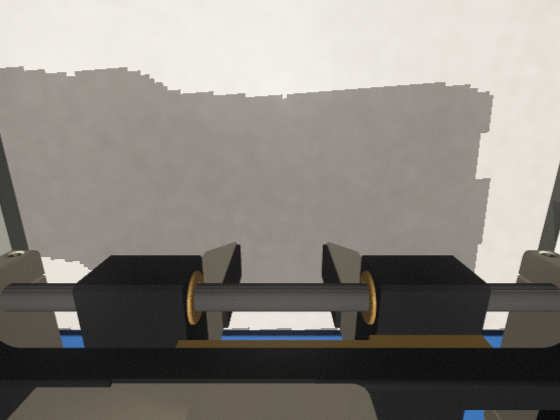

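```bash
cat > st.py <<'E'
from cell import arm
import numpy as np
s=arm.observe();print(np.round(s['position'],4),'tau',np.round(s['joint_efforts'],2),'F',np.round(s['force'],1),np.round(s['ft_torque'],2))
E
python3 st.py; python3 -m inch '[[[0.5,0,0,1.5,0],[0.5,0,0,0,0]]]' | sed -n 2p; python3 st.py; python3 -m inch '[[[0.5,0,0,-4,0],[0.5,0,0,0,0]]]'| sed -n 2p; python3 st.py;
```

```text
[0.5333 0.122  0.0486] tau [ 4.000e-02 -5.692e+01  7.310e+00 -2.217e+01 -1.600e-01 -1.600e-01
  1.000e-02] F [-1.6 -0.5  5.5] [-0.24  0.27 -0.01]
position: [0.5335, 0.122, 0.0488]
[0.5335 0.122  0.0488] tau [ 3.000e-02 -5.926e+01  7.770e+00 -2.300e+01 -8.000e-02  2.400e-01
  2.000e-02] F [ 0.4 -0.4  0.3] [-0.09  0.08  0.  ]
position: [0.5335, 0.122, 0.0531]
[0.5335 0.122  0.0531] tau [-8.000e-02 -5.858e+01  7.590e+00 -2.292e+01 -3.000e-02  2.200e-01
 -5.000e-02] F [ 0.5 -0.7 -0.6] [-0.11  0.1  -0.03]
```

The deck contact (85 mm) came at TCP z = 48.8 mm, with 5.5 N showing, so the true tips are 36 mm above the reported TCP. I'll apply that correction: lift, go back behind the ledge, and push with TCP z ≈ 64 mm.

```bash
python3 -m inch '[[[0.5,0,0,-25,0],[0.5,0,0,-25,0],[0.5,-15,0,-8,0],[0.5,-30,0,0,0],[0.5,-40,0,0,0],[0.5,-40,0,0,0],[0.5,-40,0,0,0],[0.5,-20,0,0,0],[0.5,0,0,0,0]]]'; python3 -c "
from h import *
go((0,-.130),.064)"
```

```text
clock: 10.1
position: [0.5169, -0.0743, 0.108]
ee_rot: [-2.295, -2.138, -0.003]
force: [-0.1, 0.4, 0.6]
width: 0.501
t 10.10 box [-0.001  -0.1363  0.108 ] tool shift mm [ 6.1  1.1 44.1] tool-y angle in box deg 0.0 tilt [-0.002  0.005 -1.   ] F [-0.1  0.4  0.6] w 0.50 j [-0.37  0.39  0.55  1.95 -0.27  0.87  0.25]
```

```bash
python3 -m inch '[[[0.5,0,0,18,0],[0.5,0,0,16,0],[0.5,1,0,8,0],[0.5,1,0,2,0],[0.5,0,0,0,0]]]'; python3 -c "
from h import *
go((0,-.092),.064)"
```

```text
clock: 10.6
position: [0.5156, -0.0722, 0.0614]
ee_rot: [-2.296, -2.135, -0.002]
force: [-0.9, 0.0, 0.2]
width: 0.502
t 10.60 box [-0.0025 -0.1343  0.0614] tool shift mm [42.3  2.4 -2.4] tool-y angle in box deg -0.1 tilt [-0.003  0.006 -1.   ] F [-0.9  0.   0.2] w 0.50 j [-0.34  0.45  0.52  2.   -0.32  0.77  0.3 ]
```

```bash
python3 -m inch '[[[0.5,7,1,-1,0],[0.5,7,1,-1,0],[0.5,7,0,-1,0],[0.5,6,0,0,0],[0.5,5,0,0,0],[0.5,5,0,0,0],[0.5,5,0,0,0],[0.5,5,0,0,0],[0.5,5,0,0,0]]]'; python3 -c "
from h import *
from cell import eyes
go((0,.078),.064)
cv2.imwrite('pics/s7.png',cv2.resize(eyes.get_image('scene')['frame'][100:340,150:450],None,fx=2.5,fy=2.5))"
```

```text
clock: 11.5
position: [0.523, -0.016, 0.0668]
ee_rot: [-2.296, -2.138, -0.005]
force: [0.3, -2.4, -0.0]
width: 0.5
t 11.50 box [ 0.001  -0.0777  0.0668] tool shift mm [155.7  -1.    3.6] tool-y angle in box deg -0.0 tilt [-0.     0.005 -1.   ] F [ 0.3 -2.4 -0. ] w 0.50 j [-0.45  0.45  0.52  1.99 -0.32  0.78  0.18]
```

View pics/s7.png

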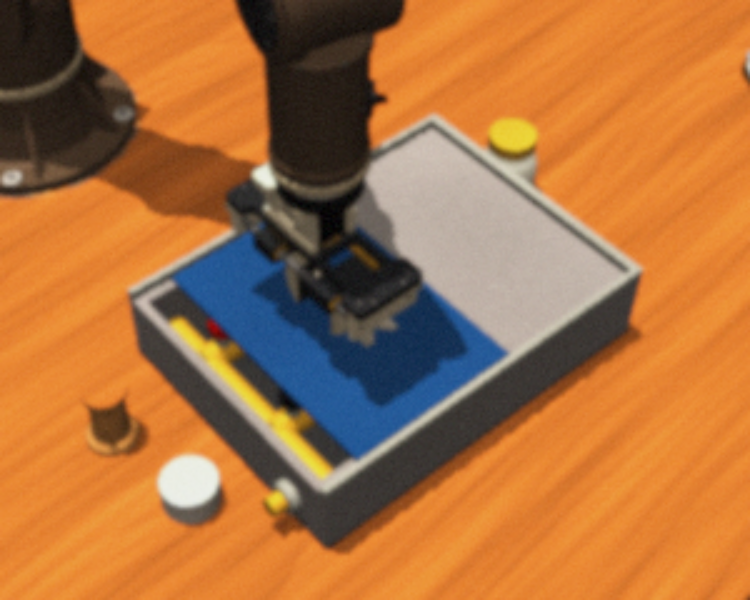

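The cover is now moving: about 2.4 N is showing, and a strip of the well has opened with red at (213,328), the -x side. I'll keep pushing.

```bash
python3 -m inch '[[[0.5,7,0,0.5,0],[0.5,7,0,0.5,0],[0.5,7,0,0.5,0],[0.5,7,0,0.5,0],[0.5,7,0,0.5,0],[0.5,7,0,0,0],[0.5,7,0,0,0],[0.5,7,0,0,0],[0.5,7,0,0,0],[0.5,7,0,0,0],[0.5,7,0,0,0],[0.5,7,0,0,0]]]'; python3 -c "
from h import *
go((0,.081),.064)"
```

```text
clock: 12.75
position: [0.531, 0.0694, 0.0658]
ee_rot: [2.304, 2.134, 0.004]
force: [-0.5, -3.5, 1.5]
width: 0.498
t 12.75 box [0.0028 0.008  0.0658] tool shift mm [73.  -3.2  1.8] tool-y angle in box deg -0.3 tilt [ 0.003  0.001 -1.   ] F [-0.5 -3.5  1.5] w 0.50 j [-0.61  0.46  0.52  1.97 -0.32  0.79  0.01]
```

```bash
python3 -m inch '[[[0.5,7,-0.5,0.5,0],[0.5,7,-0.5,0.5,0],[0.5,7,-0.5,0.5,0],[0.5,7,0,0,0],[0.5,7,0,0,0],[0.5,7,0,0,0],[0.5,6,0,0,0],[0.5,5,0,0,0]]]'; python3 -c "
from h import *
go((0,.081),.064)"
```

```text
clock: 13.55
position: [0.5343, 0.1257, 0.0648]
ee_rot: [2.304, 2.132, 0.004]
force: [0.7, -3.6, 4.3]
width: 0.499
t 13.55 box [0.0021 0.0644 0.0648] tool shift mm [16.6 -2.2  0.8] tool-y angle in box deg -0.4 tilt [ 0.004 -0.    -1.   ] F [ 0.7 -3.6  4.3] w 0.50 j [-0.7   0.48  0.51  1.94 -0.32  0.8  -0.09]
```

```bash
python3 -m inch '[[[0.5,5,0,0,0],[0.5,5,0,0,0],[0.5,4,0,0,0],[0.5,3,0,0,0]]]'; python3 -c "
from h import *
from cell import eyes
go((0,.081),.064)
cv2.imwrite('pics/s8.png',cv2.resize(eyes.get_image('scene')['frame'][100:340,150:450],None,fx=2.5,fy=2.5))
cv2.imwrite('pics/t8.png',cv2.resize(eyes.get_image('top')['frame'][130:300,150:410],None,fx=3,fy=3,interpolation=cv2.INTER_CUBIC))"
```

```text
clock: 13.95
position: [0.5356, 0.144, 0.0647]
ee_rot: [2.304, 2.131, 0.003]
force: [0.0, -7.3, 4.0]
width: 0.499
t 13.95 box [0.0021 0.0828 0.0647] tool shift mm [-1.8 -2.1  0.7] tool-y angle in box deg -0.4 tilt [ 0.004 -0.001 -1.   ] F [ 0.  -7.3  4. ] w 0.50 j [-0.73  0.49  0.51  1.92 -0.33  0.8  -0.12]
```

View pics/s8.png

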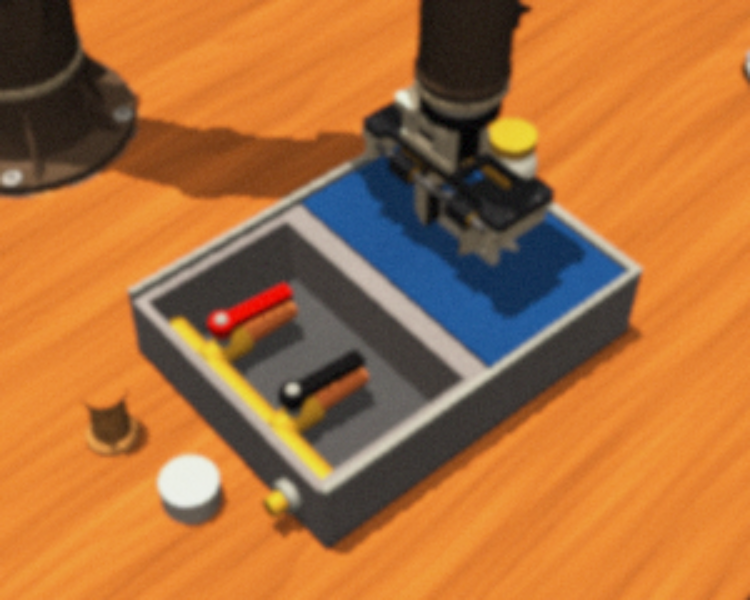

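View pics/t8.png

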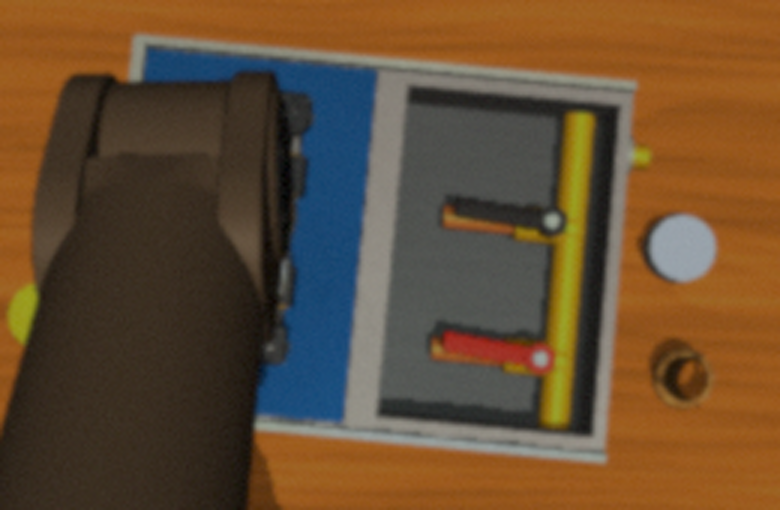

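The cover is at the end stop (about 7 N) and the well is fully open. The red pivot is at top-crop (541,359) with its tip near (446,341), and the black pivot is at (553,222). Next I'll retract, lift and measure the handles.

```bash
python3 -m inch '[[[0.9,-10,0,0,0],[0.9,-10,0,0,0],[1,-10,0,-25,0],[1,-30,0,-25,0],[1,-40,-15,-5,0],[1,-40,-25,0,0],[1,-40,-25,0,0],[1,0,0,0,0]]]'; python3 - <<'E'
from h import *
from cell import eyes
go((-.095,-.1),.1)
np.set_printoptions(precision=4,suppress=True)
cr=lambda a:(np.array(a)+.5)/3-.5+[150,130]
t=w2b(Q,unproj(TOP,cr([(541,359),(446,341),(553,222),(443,208)]),.074));print(t)
for a,b in((0,1),(2,3)): d=t[b]-t[a];print(np.arctan2(d[0],d[1]),np.hypot(*d[:2]))
f=eyes.get_image('top')['frame'];cv2.imwrite('pics/t9.png',cv2.resize(f[130:300,150:410],None,fx=3,fy=3,interpolation=cv2.INTER_CUBIC))
hsv=cv2.cvtColor(f,cv2.COLOR_BGR2HSV)
m=(((hsv[...,0]<6)|(hsv[...,0]>174))&(hsv[...,1]>150)&(hsv[...,2]>90)).astype(np.uint8);m[:,:280]=0;m[:,345:]=0;m[:200]=0;m[290:]=0
ys,xs=np.nonzero(m);print(len(xs));P=w2b(Q,unproj(TOP,np.c_[xs,ys],.074))[:,:2]
c=P.mean(0);u,s,vt=np.linalg.svd(P-c);print('mean',c,'ang',np.arctan2(*(vt[0]*np.sign(vt[0][1]))),P.min(0),P.max(0))
E
```

```text
clock: 14.85
position: [0.4528, -0.0362, 0.1199]
ee_rot: [-2.302, -2.137, -0.007]
force: [0.0, -0.6, -0.4]
width: 0.006
t 14.85 box [-0.0677 -0.1029  0.1199] tool shift mm [  2.7 -27.4  19.8] tool-y angle in box deg -0.2 tilt [ 0.003  0.004 -1.   ] F [ 0.  -0.6 -0.4] w 0.01 j [-0.53  0.26  0.61  2.1  -0.2   0.83  0.13]
[[-0.0753 -0.1452  0.074 ]
 [-0.0681 -0.0688  0.074 ]
 [ 0.0344 -0.1456  0.074 ]
 [ 0.0374 -0.0569  0.074 ]]
0.09387605375353776 0.07673432223262289
0.034212660787752334 0.08876292908750474
9
mean [-0.0678 -0.0693] ang 1.5646016147347956 [-0.0722 -0.0708] [-0.0625 -0.0677]
```

View pics/t9.png

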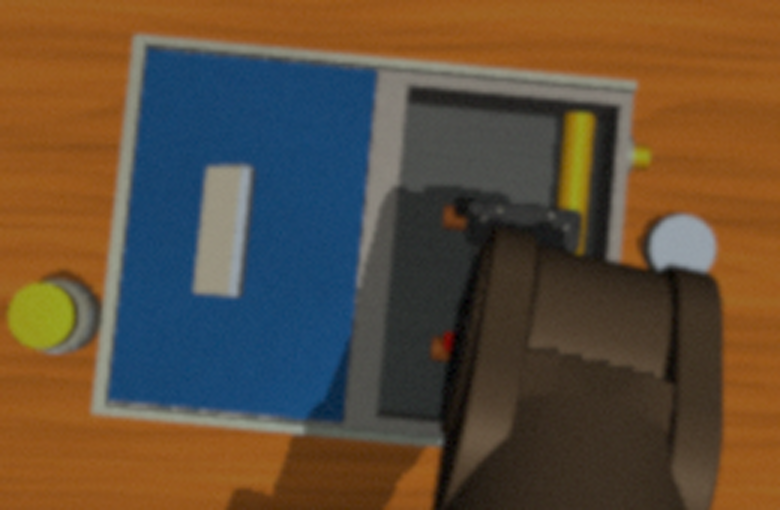

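The cover is seated between its rails at the end stop. The red handle's pivot is at (-75,-145) mm in the box, with an angle of about 0.09. Next I'll turn the tool 90° at height.

```bash
python3 -m inch '[[[1,0,0,0,8.5],[1,0,0,0,8.5],[1,0,0,0,8.5],[1,0,0,0,8.5],[1,0,0,0,8.5],[1,0,0,0,8.5],[1,0,0,0,8.5],[1,0,0,0,8.5],[1,0,0,0,8.5],[1,0,0,0,8.5],[1,0,0,0,5],[1,0,0,0,0]]]'; python3 - <<'E'
from h import *
go((-.098,-.1),.075)
E
```

```text
clock: 16.1
position: [0.4606, -0.0247, 0.1196]
ee_rot: [-3.128, 0.144, -0.012]
force: [-0.2, 0.1, 0.2]
width: 0.009
t 16.10 box [-0.0607 -0.0908  0.1196] tool shift mm [-37.4  10.5  44.3] tool-y angle in box deg -91.2 tilt [ 0.008  0.01  -1.   ] F [-0.2  0.1  0.2] w 0.01 j [-0.83  0.36  1.01  2.11 -0.41  0.88 -1.24]
```

```bash
python3 -m inch '[[[1,-13,4,5,-0.6],[1,-13,4,10,-0.6],[1,-9,2,12,0],[1,-3,0,10,0],[1,0,0,5,0],[1,0,0,0,0]]]'; python3 - <<'E'
from h import *
from cell import eyes
go((-.098,-.1),.028)
cv2.imwrite('pics/w10.png',eyes.get_image('wrist')['frame'])
cv2.imwrite('pics/s10.png',cv2.resize(eyes.get_image('scene')['frame'][150:330,180:380],None,fx=4,fy=3.3333,interpolation=cv2.INTER_CUBIC))
go((-.098,-.1),.028)
E
```

```text
clock: 16.7
position: [0.4244, -0.0285, 0.0756]
ee_rot: [-3.13, 0.079, -0.016]
force: [-0.1, -0.4, -0.3]
width: 0.006
t 16.70 box [-0.0966 -0.0972  0.0756] tool shift mm [-2.   3.3 47.6] tool-y angle in box deg -88.8 tilt [ 0.011  0.01  -1.   ] F [-0.1 -0.4 -0.3] w 0.01 j [-0.79  0.36  0.95  2.24 -0.46  0.74 -1.14]
t 16.80 box [-0.0961 -0.0974  0.0762] tool shift mm [-2.5  3.1 48.1] tool-y angle in box deg -88.8 tilt [ 0.012  0.01  -1.   ] F [ 0.  -0.5 -0.3] w 0.01 j [-0.79  0.36  0.95  2.23 -0.46  0.74 -1.14]
```

View pics/w10.png

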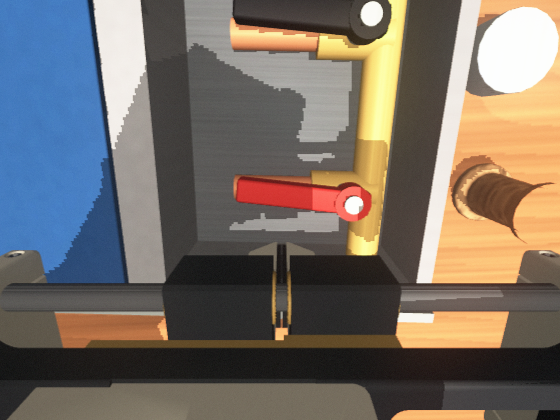

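View pics/s10.png

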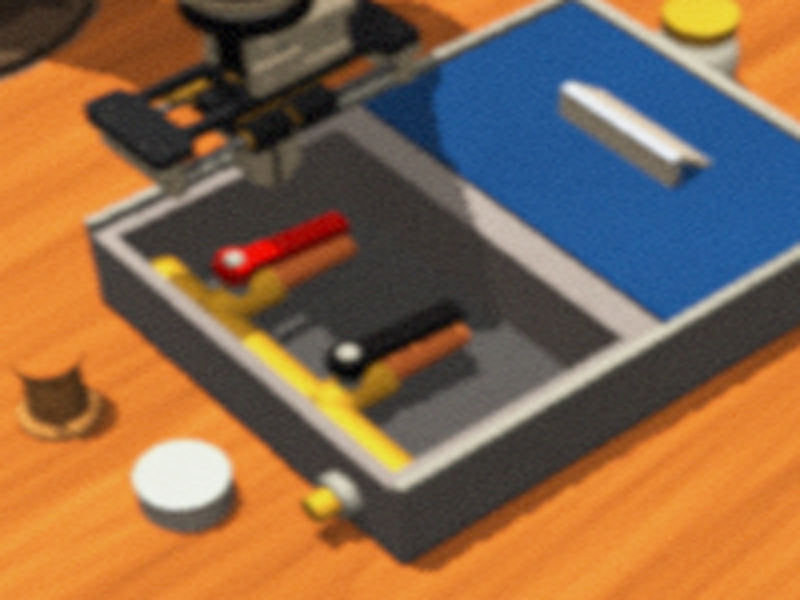

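The closed fingers sit just on the -x side of the red handle (bar from (237,190) to (355,203) in the wrist view). I'll lower them beside it.

```bash
python3 -m inch '[[[1,0,1,12,0],[1,0,1,12,0],[1,0,0,8,0],[1,0,0,4,0],[1,0,0,0,0]]]'; python3 - <<'E'
from h import *
go((-.096,-.1),.029)
E
```

```text
clock: 17.3
position: [0.4291, -0.0303, 0.0406]
ee_rot: [-3.13, 0.076, -0.025]
force: [0.4, 0.5, -0.4]
width: 0.004
t 17.30 box [-0.0917 -0.0987  0.0406] tool shift mm [-4.5  1.4 11.5] tool-y angle in box deg -88.7 tilt [ 0.016  0.01  -1.   ] F [ 0.4  0.5 -0.4] w 0.00 j [-0.7   0.43  0.86  2.26 -0.56  0.65 -1.04]
```

```bash
python3 -m inch '[[[1,-6,1,0,0],[1,-2,0,3,0],[1,-2,0,4,0],[1,-1,0,3,0],[1,-1,0,1,0],[1,0,0,0,0]]]'; python3 - <<'E'
from h import *
from cell import eyes
go((-.096,-.1),.029)
cv2.imwrite('pics/w11.png',eyes.get_image('wrist')['frame'])
cv2.imwrite('pics/s11.png',cv2.resize(eyes.get_image('scene')['frame'][150:330,180:380],None,fx=4,fy=3.3333,interpolation=cv2.INTER_CUBIC))
E
```

```text
clock: 17.9
position: [0.4167, -0.0304, 0.0294]
ee_rot: [-3.129, 0.076, -0.027]
force: [1.3, 1.0, -0.3]
width: 0.006
t 17.90 box [-0.1041 -0.0996  0.0294] tool shift mm [8.  0.5 0.6] tool-y angle in box deg -88.7 tilt [ 0.018  0.011 -1.   ] F [ 1.3  1.  -0.3] w 0.01 j [-0.68  0.43  0.83  2.3  -0.59  0.61 -1.01]
```

View pics/w11.png

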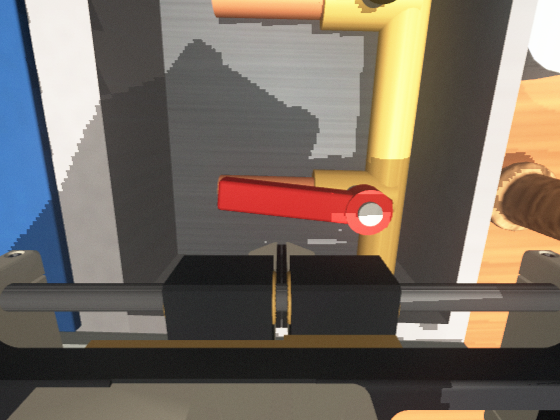

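View pics/s11.png

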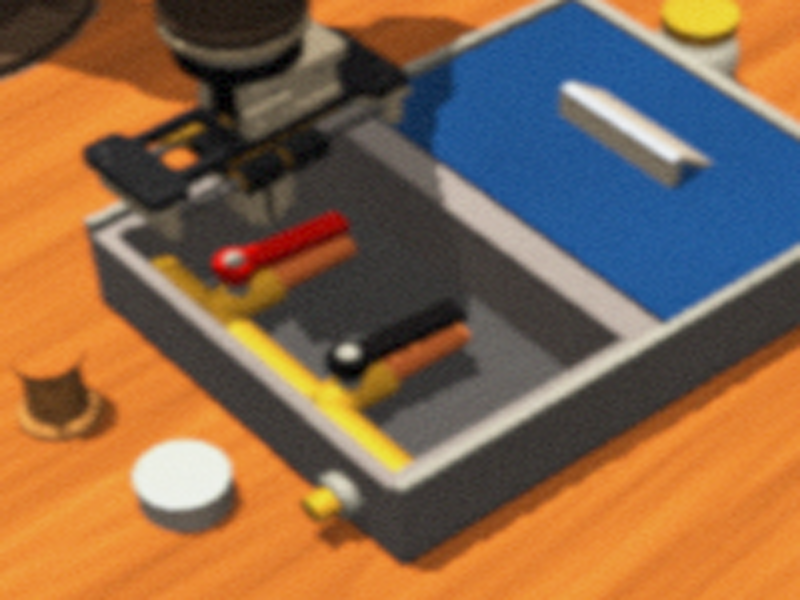

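The fingertips (reported TCP z 29 mm, true tip about 65 mm) hang beside the bar without touching it. I'll start the gentle push towards +x.

```bash
python3 -m inch '[[[1,3,0,0,0],[1,4,0,0,0],[1,4,0,0,0],[1,4,-1,0,0],[1,4,-1,0,0],[1,4,-1,0,0]]]'; python3 - <<'E'
from h import *
go((-.064,-.097),.029)
E
```

```text
clock: 18.6
position: [0.4403, -0.0289, 0.0298]
ee_rot: [-3.13, 0.077, -0.023]
force: [-5.0, -1.6, 1.0]
width: 0.001
t 18.60 box [-0.0807 -0.0965  0.0298] tool shift mm [16.6  0.9  1. ] tool-y angle in box deg -88.7 tilt [ 0.015  0.01  -1.   ] F [-5.  -1.6  1. ] w 0.00 j [-0.66  0.46  0.83  2.24 -0.6   0.65 -1.02]
```

```bash
python3 -m inch '[[[1,4,0,0,0],[1,4,0,0,0],[1,4,0,0,0],[1,4,0,0,0],[1,4,1,0,0],[1,4,1,0,0]]]'; python3 - <<'E'
from h import *
from cell import eyes
go((-.046,-.1035),.029)
cv2.imwrite('pics/w12.png',eyes.get_image('wrist')['frame'])
E
```

```text
clock: 19.2
position: [0.4642, -0.0314, 0.0295]
ee_rot: [-3.129, 0.076, -0.017]
force: [-4.1, 1.2, 2.8]
width: 0.002
t 19.20 box [-0.0566 -0.0973  0.0295] tool shift mm [10.5  6.4  0.6] tool-y angle in box deg -88.7 tilt [ 0.011  0.012 -1.   ] F [-4.1  1.2  2.8] w 0.00 j [-0.64  0.5   0.81  2.19 -0.61  0.68 -1.02]
```

View pics/w12.png

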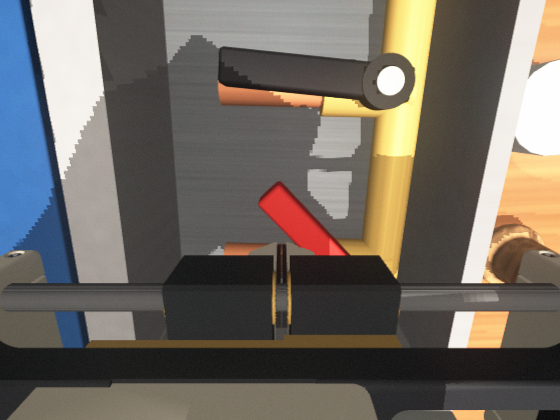

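The red handle is turning and is at roughly 0.8 rad, and the black one is untouched. I'll continue round the arc.

```bash
python3 -m inch '[[[1,4,2,0,0],[1,4,2,0,0],[1,3,3,0,0],[1,3,3,0,0],[1,3,3,0,0]]]'; python3 - <<'E'
from h import *
from cell import eyes
go((-.035,-.117),.029)
cv2.imwrite('pics/w13.png',eyes.get_image('wrist')['frame'])
E
```

```text
clock: 19.75
position: [0.4832, -0.0456, 0.0298]
ee_rot: [-3.128, 0.074, -0.019]
force: [-3.4, 1.1, 1.5]
width: 0.004
t 19.75 box [-0.0366 -0.1101  0.0298] tool shift mm [1.5 7.  0.7] tool-y angle in box deg -88.6 tilt [ 0.013  0.012 -1.   ] F [-3.4  1.1  1.5] w 0.00 j [-0.59  0.52  0.8   2.14 -0.61  0.71 -0.99]
```

View pics/w13.png

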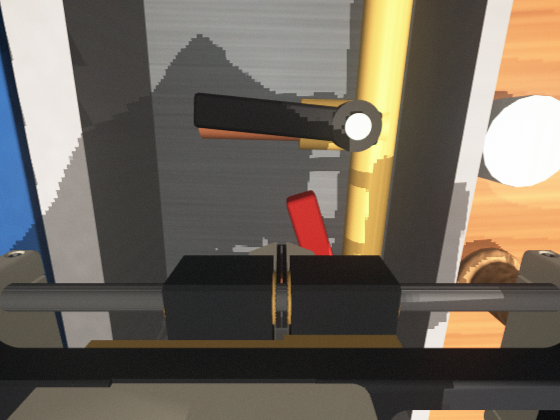

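```bash
cat >> h.py <<'E'
def wpix(uv,z):
    from cell import arm,eyes
    s=arm.observe();p=np.array(s['position']);M=R.from_rotvec(s['ee_rot']).as_matrix()
    T=eyes.get_image('wrist');A=T['T_tool_cam'];Rw=M@A[:3,:3];o=p+M@A[:3,3]
    uv=np.atleast_2d(uv);d=np.c_[uv,np.ones(len(uv))]@np.linalg.inv(T['intrinsics']).T@Rw.T
    return w2b(Q,o+d*((z-o[2])/d[:,2])[:,None])
E
python3 - <<'E'
from h import *
t=wpix([(301,194),(288,200),(304,255),(358,127)],.074);print(t.round(4))
d=t[0]-[-.075,-.145,0];print('ang tip',np.arctan2(d[0],d[1]),np.hypot(*d[:2]));d=t[1]-t[2];print('edge',np.arctan2(d[0],d[1]))
E
```

```text
[[ 3.400e-03 -1.189e-01  7.400e-02]
 [ 1.000e-04 -1.124e-01  7.400e-02]
 [-3.020e-02 -1.219e-01  7.400e-02]
 [ 3.700e-02 -1.448e-01  7.400e-02]]
ang tip 1.24982593501984 0.08266380369230546
edge 1.2665554594803874
```

```bash
python3 -m inch '[[[1,1,3,0,0],[1,1,3,0,0],[1,1,2,0,0],[1,0,0,0,0]]]'; python3 - <<'E'
from h import *
from cell import eyes
go((-.035,-.120),.029)
cv2.imwrite('pics/w14.png',eyes.get_image('wrist')['frame'])
E
```

```text
clock: 20.25
position: [0.4872, -0.0544, 0.03]
ee_rot: [-3.128, 0.074, -0.023]
force: [-1.4, 1.3, 1.6]
width: 0.006
t 20.25 box [-0.032  -0.1186  0.03  ] tool shift mm [-3.   1.4  1. ] tool-y angle in box deg -88.6 tilt [ 0.015  0.012 -1.   ] F [-1.4  1.3  1.6] w 0.01 j [-0.57  0.53  0.8   2.13 -0.61  0.71 -0.97]
```

View pics/w14.png

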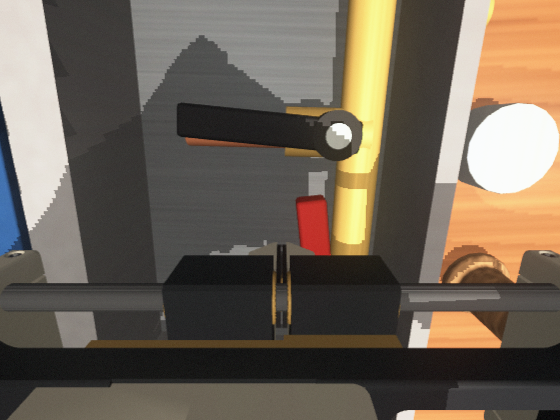

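```bash
python3 - <<'E'
from h import *
t=wpix([(311,198),(297,200),(304,247),(324,199),(330,245),(340,136)],.074);print(t.round(4))
d=t[0]-[-.075,-.145,0];print('ang tip',np.arctan2(d[0],d[1]),np.hypot(*d[:2]))
for a,b in((1,2),(3,4)): d=t[a]-t[b];print('edge',np.arctan2(d[0],d[1]))
E
```

```text
[[ 0.0053 -0.1321  0.074 ]
 [ 0.004  -0.1249  0.074 ]
 [-0.0218 -0.1297  0.074 ]
 [ 0.0049 -0.1387  0.074 ]
 [-0.0203 -0.1435  0.074 ]
 [ 0.0364 -0.1445  0.074 ]]
ang tip 1.4108161885293982 0.081288336159205
edge 1.3897823445750506
edge 1.383949847334939
```

```bash
python3 -m inch '[[[1,0,2,0,0],[1,0,2,0,0],[1,0,2,0,0],[1,0,0,0,0]]]'; python3 - <<'E'
from h import *
from cell import eyes
go((-.035,-.124),.029)
cv2.imwrite('pics/w15.png',eyes.get_image('wrist')['frame'])
E
```

```text
clock: 20.75
position: [0.4882, -0.0599, 0.0302]
ee_rot: [-3.127, 0.072, -0.026]
force: [0.2, 1.4, 1.1]
width: 0.003
t 20.75 box [-0.0307 -0.124   0.0302] tool shift mm [-4.3 -0.1  1.2] tool-y angle in box deg -88.6 tilt [ 0.017  0.013 -1.   ] F [0.2 1.4 1.1] w 0.00 j [-0.55  0.53  0.8   2.13 -0.61  0.71 -0.96]
```

View pics/w15.png

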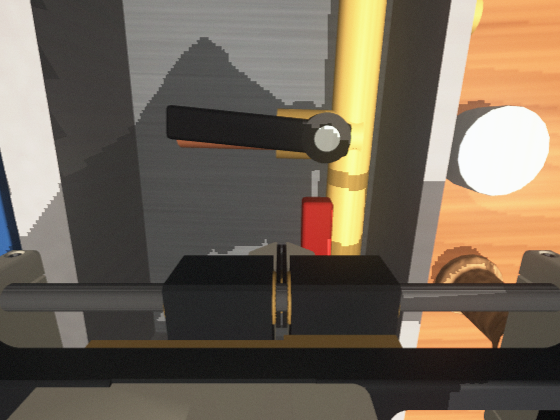

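```bash
python3 - <<'E'
from h import *
f=cv2.imread('pics/w15.png');cv2.imwrite('pics/w15c.png',cv2.resize(f[185:260,270:370],None,fx=7,fy=7,interpolation=cv2.INTER_CUBIC))
t=wpix([(315,200),(303,201),(304,240),(330,201),(331,237),(327,138)],.074);print(t.round(4))
d=t[0]-[-.075,-.145,0];print('ang tip',np.arctan2(d[0],d[1]),np.hypot(*d[:2]))
for a,b in((1,2),(3,4)): d=t[a]-t[b];print('edge',np.arctan2(d[0],d[1]))
E
```

```text
[[ 0.0055 -0.1396  0.074 ]
 [ 0.0048 -0.1334  0.074 ]
 [-0.0166 -0.1349  0.074 ]
 [ 0.0052 -0.1473  0.074 ]
 [-0.0145 -0.1491  0.074 ]
 [ 0.0366 -0.1437  0.074 ]]
ang tip 1.503263895436897 0.08064778406625173
edge 1.5015333355873115
edge 1.4758019753972391
```

View pics/w15c.png

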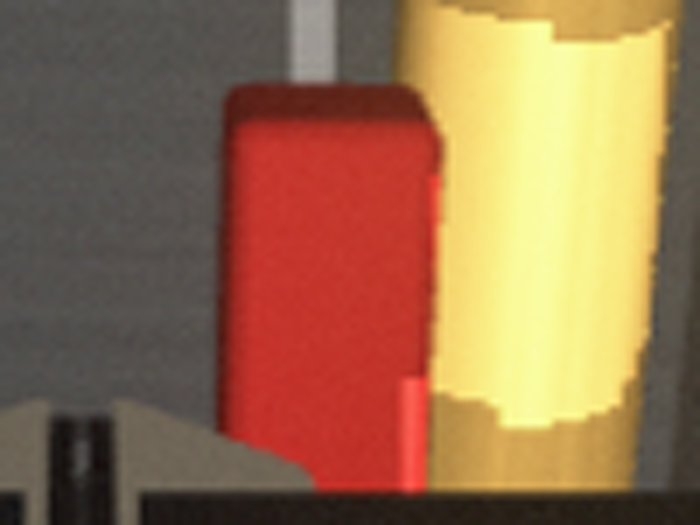

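```bash
python3 -m inch '[[[1,0,1.5,0,0],[1,0,1.5,0,0],[1,0,0,0,0]]]'; python3 - <<'E'
from h import *
from cell import eyes
go((-.035,-.126),.029)
f=eyes.get_image('wrist')['frame'];cv2.imwrite('pics/w16c.png',cv2.resize(f[185:260,270:370],None,fx=7,fy=7,interpolation=cv2.INTER_CUBIC))
E
```

```text
clock: 21.15
position: [0.4885, -0.0624, 0.0302]
ee_rot: [-3.127, 0.071, -0.027]
force: [0.4, 2.1, 1.5]
width: 0.005
t 21.15 box [-0.0302 -0.1265  0.0302] tool shift mm [-4.8 -0.6  1.2] tool-y angle in box deg -88.5 tilt [ 0.017  0.013 -1.   ] F [0.4 2.1 1.5] w 0.01 j [-0.55  0.53  0.8   2.13 -0.61  0.71 -0.96]
```

View pics/w16c.png

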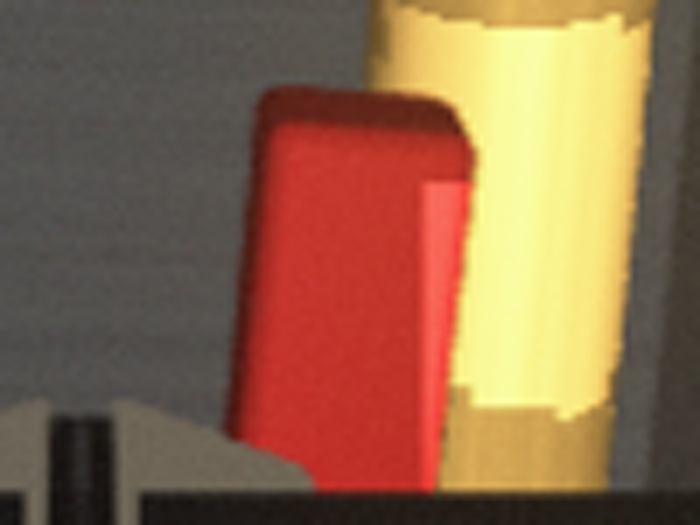

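```bash
python3 - <<'E'
from h import *
t=wpix([(308.9,202.9),(305,246.4),(335.6,204.5),(332.2,252),(321.5,202.5)],.074);print(t.round(4))
for a,b in((0,1),(2,3)): d=t[a]-t[b];print('edge',np.arctan2(d[0],d[1]))
d=t[4]-[-.075,-.1437,0];print(np.arctan2(d[0],d[1]))
E
```

```text
[[ 0.0043 -0.1391  0.074 ]
 [-0.0199 -0.1382  0.074 ]
 [ 0.0038 -0.1528  0.074 ]
 [-0.0226 -0.1529  0.074 ]
 [ 0.0047 -0.1455  0.074 ]]
edge 1.6071952764327329
edge 1.5661651783407922
1.5935751181457498
```

The handle angle is now about 1.58 rad. I'll back off and lift clear.

```bash
python3 -m inch '[[[1,0,-4,0,0],[1,0,-6,0,0],[1,0,-4,-8,0],[1,0,0,-25,0],[1,0,0,-35,0],[1,0,0,-40,0],[1,0,0,-40,0],[1,-30,-30,-20,0],[1,-40,-40,0,0],[1,-30,-40,0,0],[1,0,-45,0,0],[1,0,0,0,0]]]'; python3 - <<'E'
from h import *
from cell import eyes
go((-.1,.0),.2)
f=eyes.get_image('wrist')['frame'];cv2.imwrite('pics/w17.png',f)
cv2.imwrite('pics/t17.png',cv2.resize(eyes.get_image('top')['frame'][130:300,150:410],None,fx=3,fy=3,interpolation=cv2.INTER_CUBIC))
cv2.imwrite('pics/s17.png',cv2.resize(eyes.get_image('scene')['frame'][100:340,150:450],None,fx=2.5,fy=2.5))
E
```

```text
clock: 22.45
position: [0.4128, 0.088, 0.2049]
ee_rot: [-3.127, 0.082, -0.023]
force: [-0.2, -0.3, 1.4]
width: 0.006
t 22.45 box [-0.1164  0.0181  0.2049] tool shift mm [16.  18.5  4.9] tool-y angle in box deg -88.9 tilt [ 0.015  0.013 -1.   ] F [-0.2 -0.3  1.4] w 0.01 j [-1.34  0.06  1.1   2.08 -0.07  1.02 -1.83]
```

View pics/t17.png

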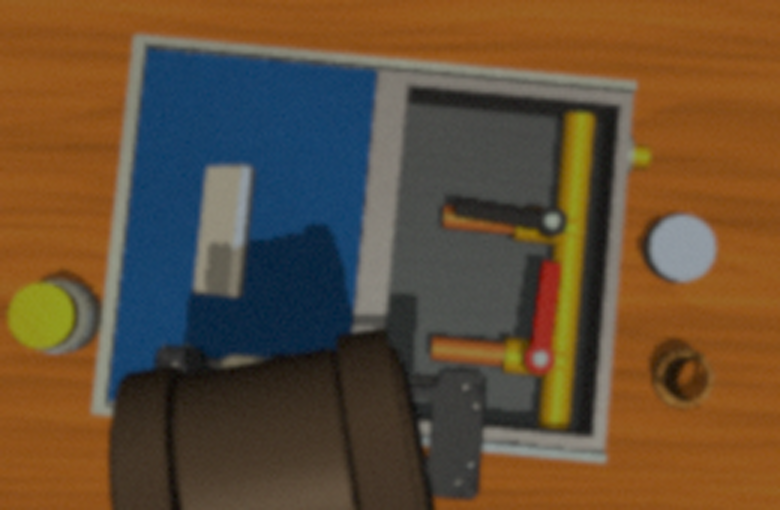

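View pics/s17.png

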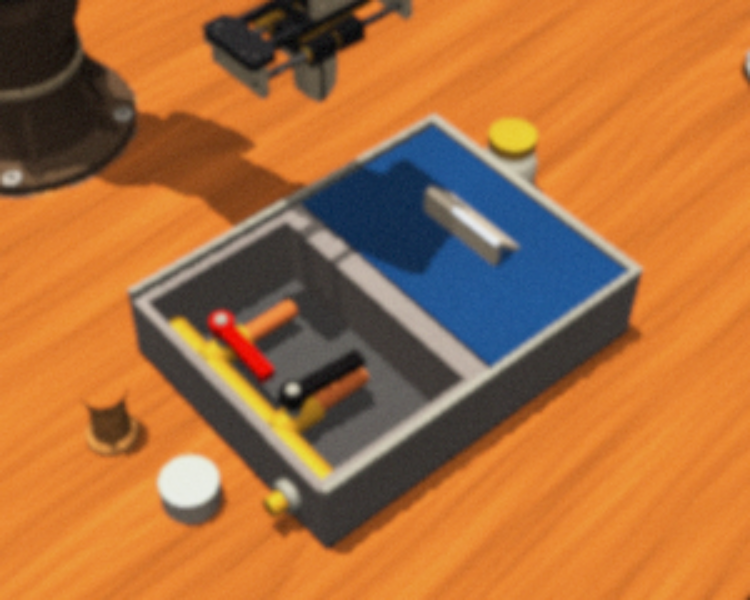

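View pics/w17.png

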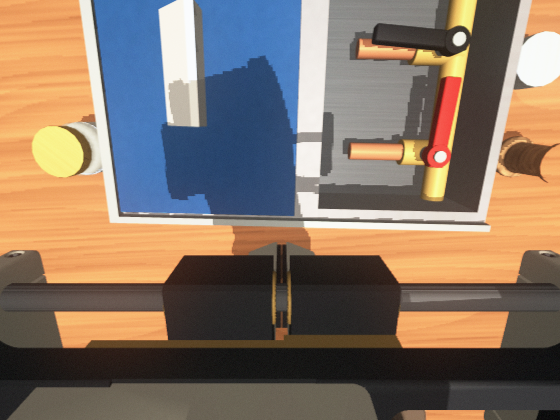

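```bash
python3 - <<'E'
from h import *
cr=lambda a:(np.array(a)+.5)/3-.5+[150,130]
for t in (wpix([(438.5,156),(452.5,79),(459,39.5),(375,36)],.074), w2b(Q,unproj(TOP,cr([(541,359),(549.5,262),(553,221.5),(444,208)]),.074))):
    print(t[:,:2].round(4)); a=lambda d:np.arctan2(d[0],d[1]); print('red',a(t[1]-t[0]),'pivot line',a(t[2]-t[0]),'black',a(t[3]-t[2]))
E
```

```text
[[-0.0743 -0.1506]
 [ 0.0009 -0.1531]
 [ 0.0358 -0.1536]
 [ 0.0382 -0.0735]]
red 1.6037918519690546 pivot line 1.5979289208785927 black 0.030028194948853035
[[-0.0753 -0.1452]
 [ 0.0022 -0.1455]
 [ 0.0348 -0.1456]
 [ 0.0375 -0.0577]]
red 1.574545914778501 pivot line 1.5741914346310966 black 0.030829541172243215
```

The tip lies on the line through the two pivots to within 0.01 rad, so the handle is square. The black handle still reads 0.03 and everything else is where it was. I'm handing in.

```bash
python3 -c "
from cell import workorder,arm
print(arm.observe()['clock']);print(workorder.sign_off())"
```

```text
22.65
the job is handed in; nothing more can be done
None
```

I pushed the blue cover along its rails to the end stop, so the whole well stands open. I then pushed the red handle clockwise until it lay square across its pipe, backed off, lifted clear and handed in at 22.65 s.

**Last checks:**
- **Red handle:** about 1.575 rad from the top camera. The wrist camera read 1.60, but that view was off by about 0.03 rad: the line between the two pivots should read 1.571, and it showed 1.598 there. Against that line the handle is square to within 0.01 rad.
- **Black handle:** 0.03 rad before and after, so unmoved.
- **Cover:** lying between its rails against the end stop.
- **Spool, jar and tin:** looked unmoved in the pictures; I did not measure their positions again.
- **Forces:** the highest tool force I saw was about 8 N, when the cover reached the end stop. I read forces only between moves.

**What disagreed:** the real fingertips end about 36 mm short of the reported TCP. Because of this, my first push passed over the ledge without touching it. I measured the offset by touching the box's fixed deck lightly (about 5.5 N), then worked with corrected heights.

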